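Refit a fuse, lower the guard cover over its two studs and turn the catch

TASK

Close up the fuse base: lay the loose fuse that lies on the desk into the two brass spring clips, then lower the red guard cover level and gently over the two studs until it lies flat on both end cheeks. Then swing the steel catch a quarter turn by its black knob, fully over the edge of the cover, so that the cover cannot lift off. Leave the fuse that stands upright where it is.

Things in the scene. Friction and masses are not known exactly. Their poses are not given: they have to be found in the camera images.
- fuse_base: Fixed black fuse base on a light-grey plate 163 x 76 x 5 mm (x = -91 to +72, y = +-38 mm), screwed to the desk; origin on the desk under the middle of the clips. The points on it have its axes; its -x end with the catch faces the robot.
- fuse_seat (a point): Point in the fuse base, 33 mm over the desk, where the middle of the fitted fuse comes; its x is the direction of the fuse's length. Two brass clips at x = +-30 mm, each 10 mm wide in x: legs 26.4 mm apart inside, soles 12.5 mm below this point, lips flared to about 34 mm apart, 15 mm above it. Free floor 20 mm below; end cheeks begin at x = +-49 mm and stand 18 mm above it. Sides open.
- cover_seat (a point): Middle of the cover's seat: level with the tops of the two end cheeks, 51 mm over the desk, above fuse_seat. Cheeks: x = +-49 to +-67 mm, 60 mm wide. On them two 8 mm steel studs, set diagonally: (x, y) = (-58, +20) and (+58, -20) mm; straight for 9 mm above the seat, then a 6 mm cone to a 4 mm tip, 15 mm above the seat.
- fuse_mid (a point): Centre of the loose fuse to be fitted: pale body 22 mm thick and about 44 mm long between two brass caps of 25 mm diameter; 75 mm long along its y axis. It lies on the desk with its centre 12.5 mm up, about 70 g; it can roll.
- cover_grip (a point): Middle of the handle of the loose red guard cover: a level black bar 60 (x) x 14 (y) x 14 mm on two feet (x = +-25 mm), to be gripped across y. 25 mm above the underside of the plate; bar top 32 mm above it. About 160 g, balanced under this point. The cover lies flat on the desk at the start.
- cover_under (a point): Centre of the underside of the red cover, a plate 138 (x) x 60 (y) x 5 mm with two 9.4 mm holes at (x, y) = (-58, +20) and (+58, -20) mm. It also fits turned by half a turn; seated, this point is at cover_seat.
- catch (a joint): Steel turn catch on the front right of the base, rad: 0 to 0.25 at the start = open (points to -y of the base), 1.57 = closed (points to +x, over the cover's edge; end stop). A flat tongue 10 mm wide, 33 mm long from its pivot, 1.5 mm above the seated cover. It stays where it is left; about 1 N at the knob moves it.
- catch_pivot (a point): Upright axis of the catch, at (x, y) = (-80, -18) mm of the base, at half the knob's height, 69 mm over the desk. Its flat screw head is 62 mm over the desk.
- catch_knob (a point): Middle of the catch's black round knob: 9 to 10 mm thick, 16 mm high (top 77 mm over the desk), 22 mm from the pivot; it circles round catch_pivot, from the pivot's -y side (open) to its +x side (closed).
- fuse_box: Open dark tin of small fuses, fixed, 113 x 155 x 53 mm, not needed here; its open lid slants up to 146 mm above the desk: carry things over it or round it. Behind the work the transformers' shelf overhangs the desk from x = 0.58 m back, 147 mm up. Origin at its underside centre.
- fuse_3: Spare fuse standing upright at the back right, 27 mm diameter, 80 mm high, loose; origin at its foot. Not to be used or moved.

How it is judged:
On the way, in this order (a step that is already met when the one before it is completed fails the run):
1. the fuse lies in both clips, released (horizontal distance between fuse_mid and fuse_seat below 0.006 m and z of fuse_mid in the frame of fuse_seat between -0.002 and 0.002 m and angle between the y axis of fuse_mid and the x axis of fuse_seat, either way round below 0.07 rad and contact force between the fingers and new_fuse below 0.1 N), for 0.2 s.
2. the cover lies flat on both cheeks with both studs through it, released, the fuse under it (horizontal distance between cover_under and cover_seat below 0.003 m and z of cover_under in the frame of cover_seat between -0.002 and 0.002 m and angle between cover_under's own z axis and vertical below 0.03 rad and angle between the x axis of cover_under and the x axis of cover_seat, either way round below 0.05 rad and horizontal distance between fuse_mid and fuse_seat below 0.006 m and z of fuse_mid in the frame of fuse_seat between -0.002 and 0.002 m and angle between the y axis of fuse_mid and the x axis of fuse_seat, either way round below 0.07 rad and contact force between the fingers and guard_cover below 0.1 N), for 0.2 s.
3. the catch is turned over the cover (value of joint catch above 1.35 rad), for 0.2 s.
At the end, for the whole second after the job is handed in: Fuse in both clips (middle within 6 mm across, 2 mm in height of fuse_seat, turned under 0.07 rad); cover flat on both cheeks over both studs (within 2 mm in height, 3 mm across; tilt under 0.03, turn under 0.05 rad, either way round); catch beyond 1.35 rad; fuse and cover at rest (horizontal distance between fuse_mid and fuse_seat below 0.006 m and z of fuse_mid in the frame of fuse_seat between -0.002 and 0.002 m and angle between the y axis of fuse_mid and the x axis of fuse_seat, either way round below 0.07 rad and horizontal distance between cover_under and cover_seat below 0.003 m and z of cover_under in the frame of cover_seat between -0.002 and 0.002 m and angle between cover_under's own z axis and vertical below 0.03 rad and angle between the x axis of cover_under and the x axis of cover_seat, either way round below 0.05 rad and value of joint catch above 1.35 rad and linear speed of each of guard_cover, new_fuse below 0.02 m/s); the robot touches nothing.
It fails at once if the cover falls or is rammed onto its studs (faster than 0.25 m/s within 12 mm above its seat, or more than 60 N between cover and base) (contact force between guard_cover and fuse_base above 60 N or (linear speed of guard_cover above 0.25 m/s and horizontal distance between cover_under and cover_seat below 0.02 m and z of cover_under in the frame of cover_seat below 0.012 m)).
It fails at once if the spare upright fuse is moved by more than 20 mm (distance of fuse_3 from where it was at the start of the episode above 0.02 m).
It also fails if it takes over 64 s, if anything falls off the work surface, if the arm or the gripper's body presses on something with over 40 N, if the wrist force passes 120 N, or if a joint passes its speed limit or range.

ROBOT

A 6-joint arm with a two-finger parallel gripper is mounted at the origin on a cart in front of the work surface, level with it; the furniture and walls round the work are solid. World frame = base frame: x ahead of the robot, y to its left, z up, the work surface at z = 0. Lengths are in m, angles in rad, forces in N, time in s.
With the tool pointing down it reaches from about 0.325 to 0.75 m from the base axis. Payload 7.6 kg.
Tool frame: the origin (TCP) lies midway between the tips of the shut fingers; the grasp point (between the pads) lies 19 mm behind it (r.tcp_to_grasp is the distance from the TCP to the grasp point, in m); z points along the fingers, y is the line along which they close (so a half turn about z gives the same grasp; the last joint's range is limited). The gripper opens to 85 mm and grips with 20 to 120 N. Pads are 22 mm wide; open, the fingers measure 114 mm over their backs; the gripper's body (76 mm by 85 mm) begins 54 mm behind the grasp point. The pads swing forward as they close: fully open they stand 13 mm farther back than shut.
Start: joints at [-1.398, 0.052, 1.401, -0, 1.689, -0.07], TCP at [0.126, -0.51, 0.231] pointing down, gripper open.
Joint ranges: [-2.9, 2.9], [-0.91, 2.17], [0.12, 2.37], [-1.06, 4.2], [0.26, 2.73], [-2.93, 2.93]. Speed limits (rad/s): [2.57, 2.57, 3.01, 3.14, 3.14, 3.14].

INTERFACE

Orientations are given as a unit quaternion [x, y, z, w].
In Python, from station import r, set_gripper, optics gives the robot as it stands. Calls block until the motion is done:
- r.move_ptp(position, orientation): joint-space move of the TCP to a pose.
- r.movel(position, rot=None, max_speed=0.15, max_force=None): straight line of the TCP; rot=None keeps the orientation; max_speed is the mean speed in m/s. With max_force (N) it stops when the force on the tool has changed by that much, and returns True; else False.
- r.goto_joints(angles): joint-space move.
- set_gripper(opening, squeeze=None): opening from 0.0 (shut) to 1.0 (fully open); squeeze is the grip in N (None keeps the last); returns when the fingers have stopped.
- r.wait(seconds).
- r.inverse_kinematics(position, orientation): joint angles nearest the present ones, or None.
- optics.grab_frame(name): name is "side" or "top" or "wrist"; returns the picture (480x640x3 uint8, red, green, blue); there is no depth.
- optics.camera_params(name): a dict with "vertical_fov" (degrees; the focal length in pixels is half the picture's height over the tangent of half this angle, whatever the lens; pixels are square), "cx", "cy" (the principal point, pixels), "xyz" and "rotation" of the camera in the world. Camera axes: x right, y down, z forward; pixel columns grow to the right and rows downward; lengths in m; the calibration is good to about 2 mm. A picture is of the moment at which its call begins: read the wrist's pose just before it. camera_params takes no time and is no camera call; for the wrist camera it gives the pose at the moment of the call.
A pose or a line that the arm cannot do raises r.Unreachable and nothing moves.
- r.sign_off(): hands the job in; it is judged then, once.
Trained networks look in the newest picture that a camera, given by its name, has taken for a name from the list of things; names that differ only in an ending like _2 or _b are one class to them, and where a whole thing is asked for, a point or a joint stands for the part that bears it (a point fixed in the world has none). Each returns a list of dicts, best first, with "confidence" (0 to 1); they miss things now and then, are a little off and sometimes report something else, mostly with a low value. They report only what shows in the picture. A call takes as long as a camera call.
- optics.boxes_of(thing, camera): "position" ([x, y, z] in m, in the coordinates of the camera as it stood for that picture, good to about 4 mm: the middle of the surface that is visible of it).
- optics.trace(thing, camera): "mask" (480x640 bool, what is visible of it).
Readings, each from a call of its own:
- r.get_t(): time.
- r.get_joints(): joint angles.
- r.get_dq(): joint speeds.
- r.get_tau(): joint torques, N m.
- r.get_position(): TCP position.
- r.get_orientation(): TCP orientation.
- r.get_contact_force(): force on the tool from outside, world axes, zero at the start.
- r.get_wrist_torque(): the same for the moment, N m.
- r.get_gripper_width(): opening from 0.0 (shut) to 1.0 (fully open).
- r.get_gripper_force(): force on a finger pad.
Only numpy, scipy, OpenCV 4.12 (cv2) and the standard library are available. Lean on these libraries where they do the work, as an engineer would, in place of code of your own. Each camera call takes 0.05 s, during which the arm holds its last target. There are 200 camera calls.

## Working session

There is one attempt and no reset: what is moved stays moved. The work goes in short steps, each a Python script; the robot and the scene stay as the last script left them, time stands still between calls to the robot, and variables do not carry over. Pictures are saved under pics/ and viewed, at most 13 in all, crops included, and the job is handed in when it is done.

```bash
mkdir -p pics; ls; python3 - <<'E'
from station import r,set_gripper,optics
import cv2,numpy as np
for c in ["top","side"]:
    im=optics.grab_frame(c); cv2.imwrite(f"pics/{c}0.png",im[:,:,::-1])
    p=optics.camera_params(c); print(c,p)
    R=np.array(p["rotation"]); 
    if R.shape!=(3,3): print("rot shape",R.shape); continue
    for n in ["fuse_base","fuse_mid","cover_grip","cover_under","catch","catch_knob","catch_pivot","fuse_3","fuse_box"]:
        try:
            for d in optics.boxes_of(n,c)[:2]:
                print(n,round(d["confidence"],2),np.round(R@np.array(d["position"])+p["xyz"],4))
        except Exception as e: print(n,e)
print(r.get_t(),r.get_orientation(),r.tcp_to_grasp)
E
```

```text
pics
top {'vertical_fov': 46.017604238921926, 'cx': 327.743215648592, 'cy': 246.53330827204442, 'xyz': array([ 0.38354454, -0.08934685,  1.22263631]), 'rotation': array([ 0.7080847 , -0.70403048,  0.02577706, -0.04788207])}
rot shape (4,)
side {'vertical_fov': 48.41692281154033, 'cx': 308.57624124790584, 'cy': 242.5438167180367, 'xyz': array([ 0.32377169, -1.00817282,  0.48738838]), 'rotation': array([ 0.83467433, -0.06619623,  0.04612008, -0.54480249])}
rot shape (4,)
0.1 [ 9.92642773e-01  1.21077715e-01 -4.24136684e-05 -7.13646997e-04] 0.0187
```

```bash
cat > h.py <<'E'
from station import r,set_gripper,optics
import cv2,numpy as np
from scipy.spatial.transform import Rotation as Ro
def cam(c):
    p=optics.camera_params(c); f=240/np.tan(np.radians(p["vertical_fov"])/2)
    return dict(R=Ro.from_quat(p["rotation"]).as_matrix(),t=np.array(p["xyz"]),f=f,cx=p["cx"],cy=p["cy"])
def proj(k,P):
    q=(np.atleast_2d(P)-k["t"])@k["R"]; return np.c_[k["cx"]+k["f"]*q[:,0]/q[:,2],k["cy"]+k["f"]*q[:,1]/q[:,2]]
def ray(k,uv,z):
    uv=np.atleast_2d(uv).astype(float); d=np.c_[(uv[:,0]-k["cx"])/k["f"],(uv[:,1]-k["cy"])/k["f"],np.ones(len(uv))]@k["R"].T
    return k["t"]+d*((z-k["t"][2])/d[:,2])[:,None]
def q_of(yaw):  # tool down, closing axis (tool y) at angle yaw+90 ; tool x at yaw
    c,s=np.cos(yaw),np.sin(yaw)
    return Ro.from_matrix(np.array([[c,s,0],[s,-c,0],[0,0,-1.]])).as_quat()
E
python3 - <<'E'
from h import *
for c in ["top","side"]:
    optics.grab_frame(c); k=cam(c)
    for n in ["fuse_base","fuse_mid","cover_grip","cover_under","catch","catch_knob","fuse_3"]:
        for d in optics.boxes_of(n,c)[:2]:
            print(c,n,round(d["confidence"],2),np.round(k["R"]@np.array(d["position"])+k["t"],4))
print(r.get_t())
E
```

```text
top fuse_base 0.95 [0.4702 0.1419 0.012 ]
top fuse_base 0.41 [ 0.5696 -0.283   0.0819]
top fuse_mid 0.55 [0.4779 0.2402 0.0228]
top cover_under 0.64 [ 0.4834 -0.3343  0.0087]
top catch 0.4 [0.3986 0.1236 0.0621]
top fuse_3 0.54 [ 0.5706 -0.2827  0.0792]
side fuse_base 0.56 [0.4432 0.1225 0.0199]
side fuse_mid 0.76 [0.4775 0.2172 0.0188]
side cover_grip 0.72 [0.4403 0.1236 0.016 ]
side cover_grip 0.64 [ 0.4931 -0.3359  0.0026]
side cover_under 0.82 [ 0.4898 -0.3422  0.0045]
side catch_knob 0.62 [0.3949 0.1117 0.0662]
side fuse_3 0.74 [ 0.5641 -0.2958  0.0428]
side fuse_3 0.22 [0.4745 0.2191 0.0187]
0.9
```

View pics/top0.png

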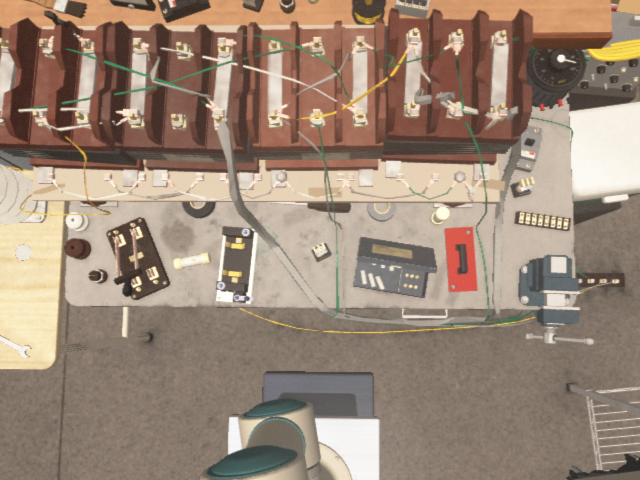

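View pics/side0.png

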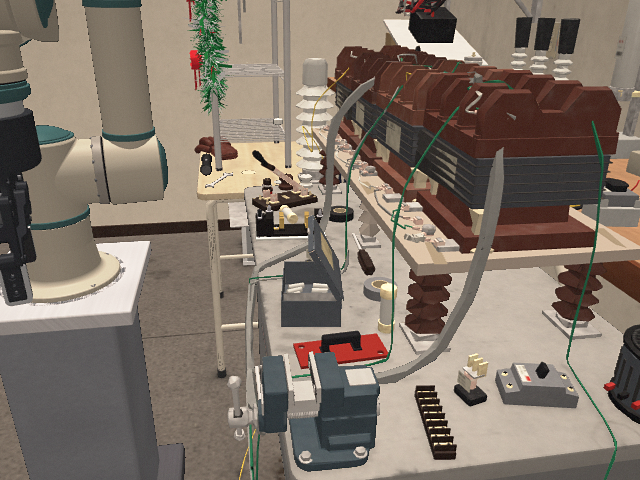

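The top view shows the base at about (237,265), the loose fuse at (191,260), the cover at (461,260), the tin at (395,267) and the upright fuse at (441,214). Next I look from near with the wrist camera, cover first because it is on the way.

```bash
python3 - <<'E'
from h import *
ims=[]
for i,(x,y,z) in enumerate([(0.42,-0.33,0.30),(0.42,0.185,0.30)]):
    r.move_ptp([x,y,z],q_of(0))
    k=cam("wrist"); im=optics.grab_frame("wrist"); cv2.imwrite(f"pics/w{i}.png",im[:,:,::-1]); np.save(f"pics/w{i}.npy",k,allow_pickle=True); ims.append(im)
    print(r.get_t(),r.get_position(),k["t"],k["R"][:,2], k["R"][:,0],r.get_joints())
    for n in ["fuse_base","fuse_mid","cover_grip","cover_under","catch","catch_knob","catch_pivot"]:
        for d in optics.boxes_of(n,"wrist")[:2]:
            P=np.array(d["position"]);P=k["R"]@P+k["t"]
            print(n,round(d["confidence"],2),np.round(P,4),proj(k,P).round())
cv2.imwrite("pics/wboth.png",np.hstack([ims[0][:,:,::-1],ims[1][:,:,::-1]])[:, :, :][::1])
E
```

```text
2.2667 [ 0.41929619 -0.33075442  0.29965081] [ 0.48914286 -0.33086003  0.44165688] [-2.77125675e-01  2.24917753e-04 -9.60833654e-01] [-1.12339377e-03 -9.99999365e-01  8.99257060e-05] [-7.36900917e-01  7.34084930e-02  1.24378192e+00 -2.81349820e-04
  1.82495215e+00  8.35058325e-01]
cover_grip 0.89 [ 0.4904 -0.3338  0.0073] [[327. 123.]]
cover_under 0.8 [ 0.4947 -0.3374  0.005 ] [[331. 118.]]
4.5333 [0.42037016 0.18432649 0.2999265 ] [0.48996499 0.18415587 0.44198115] [-2.76563790e-01 -2.22727344e-06 -9.60995562e-01] [-1.43472710e-03 -9.99998885e-01  4.15216105e-04] [ 3.32849059e-01 -1.40324321e-01  1.45200361e+00 -1.50290955e-04
  1.83005856e+00  1.90492247e+00]
fuse_base 0.62 [0.4781 0.1486 0.0124] [[360. 137.]]
fuse_mid 0.93 [0.4815 0.244  0.0258] [[261. 134.]]
catch 0.56 [0.4005 0.1219 0.0591] [[391. 224.]]
catch 0.33 [0.4819 0.2439 0.0223] [[262. 133.]]
catch_knob 0.84 [0.3984 0.1225 0.0597] [[390. 226.]]
catch_pivot 0.93 [0.4725 0.1494 0.0142] [[359. 143.]]
```

```bash
python3 - <<'E'
import cv2
for i,(a,b,c,d) in enumerate([(200,450,0,230),(200,450,20,260)]):
    im=cv2.imread(f"pics/w{i}.png")[c:d,a:b]; s=3 if i else 3
    im=cv2.resize(im,None,fx=2.5,fy=2.5,interpolation=cv2.INTER_CUBIC); cv2.imwrite(f"pics/w{i}c.png",im); print(im.shape)
E
```

```text
(575, 625, 3)
(600, 625, 3)
```

View pics/w0c.png

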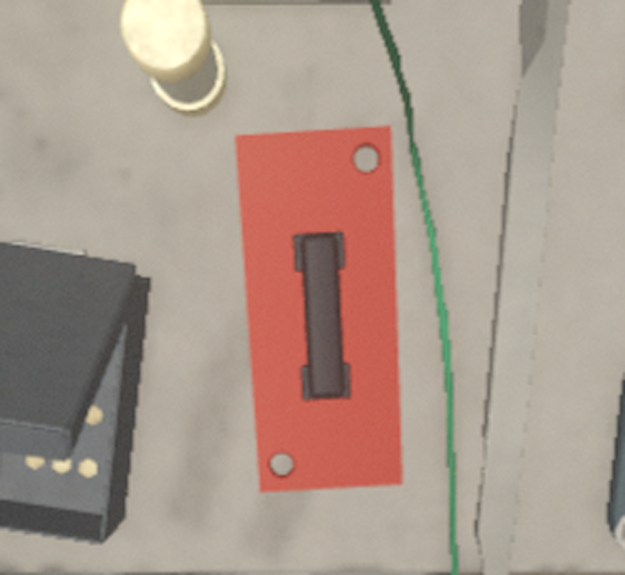

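View pics/w1c.png

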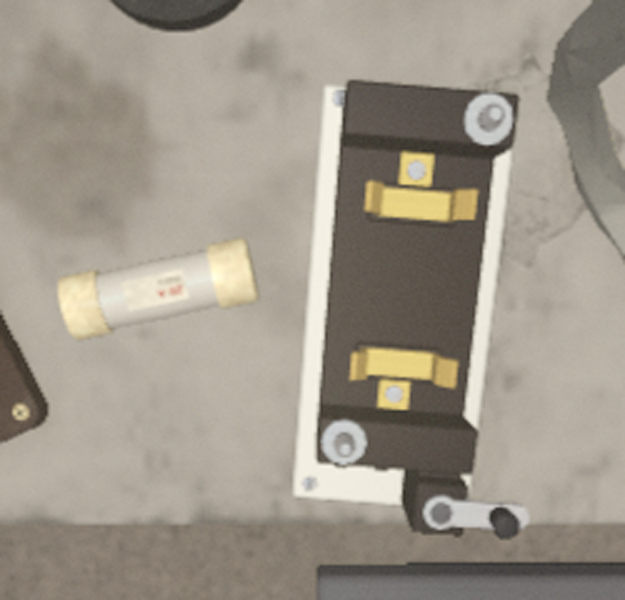

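Wrist crops: the cover corners are at (236,136), (390,127), (402,484) and (259,491), with its handle at about (322,315). The stud rings are at (489,119) and (344,442), the catch pivot at (440,512), the knob at (505,520) and the loose fuse between (68,310) and (251,270). I take one nearer picture of base and fuse before acting.

```bash
python3 - <<'E'
from h import *
k=np.load("pics/w0.npy",allow_pickle=True).item(); print(k["f"])
c=lambda L:np.array(L)/2.5+[200,0]
print("cover corners",ray(k,c([(236,136),(390,127),(402,484),(259,491)]),.005).round(4)); print("holes",ray(k,c([(366,158),(281,464)]),.003).round(4))
r.move_ptp([0.455,0.165,0.2],q_of(0))
k=cam("wrist"); im=optics.grab_frame("wrist"); cv2.imwrite("pics/w2.png",im[:,:,::-1]); np.save("pics/w2.npy",k,allow_pickle=True)
m=optics.trace("fuse_mid","wrist"); print([(d["confidence"],d["mask"].sum()) for d in m]); np.save("pics/w2m.npy",m[0]["mask"])
print(r.get_t())
E
```

```text
420.33873108427906
cover corners [[ 0.5531 -0.3027  0.005 ]
 [ 0.5562 -0.3615  0.005 ]
 [ 0.4193 -0.3692  0.005 ]
 [ 0.4164 -0.3095  0.005 ]]
holes [[ 0.5455 -0.3526  0.003 ]
 [ 0.4274 -0.3187  0.003 ]]
[(0.61, np.int64(2905))]
5.4917
```

View pics/w2.png

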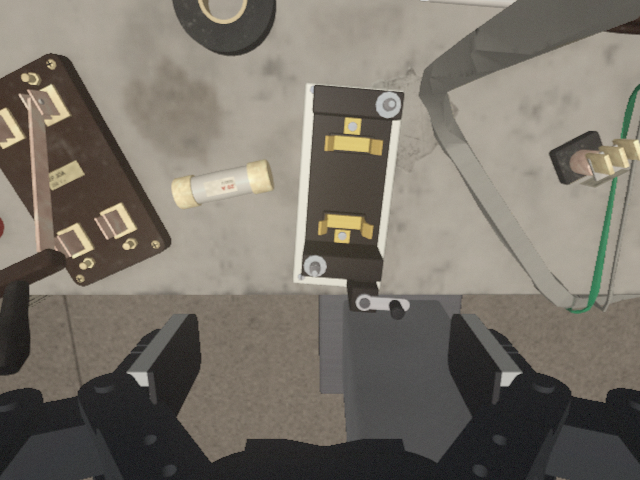

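The near picture shows the studs' rings at (388,104) and (315,266), plate corners at (308,84) and (295,283), the catch pivot at (364,302), the knob at (397,309), and the fuse from (178,193) to (267,176). The way to the fuse is clear. I fit the base and fuse poses from both wrist pictures.

```bash
cat > fit.py <<'E'
from h import *
from scipy.optimize import least_squares
def ring(im,uv,rad):
    g=im.max(2).astype(float); u,v=map(int,np.round(uv)); 
    for _ in range(3):
        yy,xx=np.mgrid[0:480,0:640]; m=((xx-u)**2+(yy-v)**2<rad**2)&(g>100)
        n,l,s,c=cv2.connectedComponentsWithStats(m.astype(np.uint8)); i=1+np.argmax(s[1:,4]); u,v=c[i]
    return c[i],s[i]
base=lambda p,q:np.c_[np.array([[np.cos(p[2]),-np.sin(p[2])],[np.sin(p[2]),np.cos(p[2])]])@np.array(q)[:,:2].T].T+p[:2]
E
python3 - <<'E'
from fit import *
M=np.array([(.058,-.020,.052),(-.058,.020,.052),(.072,.038,.005),(-.091,.038,.005),(-.080,-.018,.062)])
Ps=[]
for i,pts,rad in [(1,[(489/2.5+200,119/2.5+20),(344/2.5+200,442/2.5+20),(325/2.5+200,86/2.5+20),(294/2.5+200,496/2.5+20),(440/2.5+200,512/2.5+20)],13),(2,[(388,104),(315,266),(308,84),(295,283),(364,302)],16)]:
    im=cv2.imread(f"pics/w{i}.png"); k=np.load(f"pics/w{i}.npy",allow_pickle=True).item(); pts=np.array(pts,float)
    for j in (0,1):
        c,s=ring(im,pts[j],rad); print("ring",pts[j],c.round(1),s); 
        if np.hypot(*(c-pts[j]))<2: pts[j]=c
    W=np.array([ray(k,pts[j],M[j,2])[0,:2] for j in range(5)])
    f=lambda p:((base(p,M)-W)).ravel()
    s=least_squares(f,[.475,.148,-.06]); print("base",s.x.round(4),(s.fun*1e3).round(1).reshape(-1,2).tolist())
    s2=least_squares(lambda p:(base(p,M[:2])-W[:2]).ravel(),s.x); print("studs only",s2.x.round(4))
    Ps.append(s.x)
kn=ray(k,(397,310),.075)[0,:2]; pv=base(s.x,M)[4]; d=kn-pv; print("knob",kn,np.hypot(*d),np.arctan2(d[1],d[0])-s.x[2]+np.pi/2)
m=np.load("pics/w2m.npy").astype(np.uint8); n,l,st,c=cv2.connectedComponentsWithStats(m); m=(l==1+np.argmax(st[1:,4]))
P=ray(k,np.argwhere(m)[:,::-1],.0125)[:,:2]; (x,y),(w,h),a=cv2.minAreaRect((P*1000).astype(np.float32)); C=P-P.mean(0); e,v=np.linalg.eigh(C.T@C)
print("fuse",x,y,w,h,a,P.mean(0),np.arctan2(*v[::-1,1]))
E
```

```text
ring [395.6  67.6] [396.2  66.3] [385  54  25  24 423]
ring [337.6 196.8] [335.4 199.2] [323 187  24  25 448]
base [ 0.481   0.1465 -0.081 ] [[-0.6, 0.0], [-0.0, -0.3], [1.6, 0.4], [-0.5, 0.8], [-0.5, -0.9]]
studs only [ 0.4813  0.1466 -0.0815]
ring [388. 104.] [387.9 103.3] [375  88  27  31 604]
ring [315. 266.] [312.9 269.7] [298 255  30  31 661]
base [ 0.4812  0.1464 -0.079 ] [[-0.5, -1.1], [-0.2, -0.7], [2.1, 1.6], [-0.2, 1.5], [-1.1, -1.3]]
studs only [ 0.4816  0.1472 -0.0753]
knob [0.40077398 0.11432203] 0.0204226135706826 0.11552053371680504
fuse 479.5283508300781 244.55931091308594 24.579893112182617 80.43081665039062 12.044897079467773 [0.47955303 0.24406324] 1.7795976394064257
```

Base pose is (0.481, 0.147, yaw -0.08) and fits to about 1–2 mm. The knob comes out 20.4 mm from the pivot (22 expected) and the fuse thickness 24.6 mm (25 expected), so both agree with the sizes given. Now I pick up the fuse.

```bash
python3 - <<'E'
from h import *
F=np.array([.4795,.2443]); y0=1.78; B=np.array([.4813,.1467]); 
best=None
for a in (y0,y0-np.pi):
    a=(a+np.pi)%(2*np.pi)-np.pi
    j=r.inverse_kinematics([*F,.08],q_of(a))
    for b in (-.08,-.08+np.pi):
        jb=r.inverse_kinematics([*B,.1],q_of(b)); print(a,b,None if j is None else j[5],None if jb is None else jb[5])
set_gripper(0.55,squeeze=30)
a=y0
if r.inverse_kinematics([*F,.08],q_of(a)) is None: a=y0-np.pi
r.move_ptp([*F,.08],q_of(a))
print(r.movel([*F,.004],max_speed=.08,max_force=8),r.get_position())
set_gripper(0.0)
print("w",r.get_gripper_width()*85,r.get_gripper_force())
r.movel([*F,.12],max_speed=.15)
k=cam("wrist"); im=optics.grab_frame("wrist"); cv2.imwrite("pics/w3.png",im[:,:,::-1]); np.save("pics/w3.npy",k,allow_pickle=True)
print(r.get_gripper_width()*85,r.get_t(),r.get_joints()[5],r.get_position())
print(proj(k,r.get_position()))
E
```

```text
1.7800000000000002 -0.08 0.19338392250281844 1.8732481728991646
1.7800000000000002 3.061592653589793 0.19338392250281844 -1.2683444806906283
-1.361592653589793 -0.08 None 1.8732481728991646
-1.361592653589793 3.061592653589793 None -1.2683444806906283
False [0.47996216 0.24449656 0.00467106]
w 20.609721694420394 29.374526739120483
20.886250240046763 9.8333 0.1933848187569884 [0.47878676 0.24397043 0.11840761]
[[325.49203489 320.79150857]]
```

```bash
python3 - <<'E'
from h import *
im=cv2.imread("pics/w3.png"); cv2.imwrite("pics/w3c.png",im[180:480,120:520])
m=optics.trace("fuse_mid","wrist"); print([(d["confidence"],d["mask"].sum()) for d in m])
k=np.load("pics/w3.npy",allow_pickle=True).item()
p=np.array(r.get_position())
if m:
    q=np.argwhere(m[0]["mask"])[:,::-1]; print(q.min(0),q.max(0),q.mean(0))
T=Ro.from_quat(r.get_orientation()).as_matrix()
for s in (-.0375,0,.0375): print(s,proj(k,p+T@[s,0,-.0085]+0))
E
```

```text
[(0.64, np.int64(14226))]
[287 220] [362 442] [324.45620695 327.36236468]
-0.0375 [[325.67824582 421.71827917]]
0 [[325.75918129 331.72070021]]
0.0375 [[325.85234136 228.12977547]]
```

View pics/w3c.png

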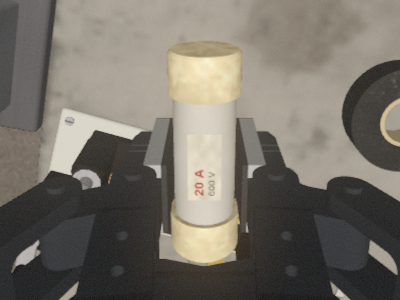

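The fuse is held square across the body, its ends at about rows 222 and 442, centred within 1 mm. Now I place it.

```bash
python3 - <<'E'
from h import *
B=np.array([.4813,.1461]); q=q_of(-.08+np.pi)
r.move_ptp([*B,.115],q); print(r.get_position())
r.movel([*B,.05],max_speed=.1)
f0=r.get_contact_force()
hit=r.movel([*B,.022],max_speed=.03,max_force=8)
print(hit,r.get_position(),np.array(r.get_contact_force())-f0,r.get_wrist_torque(),r.get_gripper_width()*85)
E
```

```text
[0.48123531 0.14625882 0.11483396]
True [0.48160995 0.14674174 0.02511225] [-0.10475146 -0.14117178  4.85084437] [0.0238761  0.14174403 0.02804253] 21.295377295237763
```

```bash
python3 - <<'E'
from h import *
B=np.array([.4816,.1466]); q=q_of(-.08+np.pi)
set_gripper(0.5); p=r.get_position()
r.movel([p[0],p[1],.12],max_speed=.15)
r.move_ptp([.495,.1455,.2],q); r.wait(.2)
k=cam("wrist"); im=optics.grab_frame("wrist"); cv2.imwrite("pics/w4.png",im[:,:,::-1]); np.save("pics/w4.npy",k,allow_pickle=True)
print(r.get_t(),r.get_position(),k["t"])
E
```

```text
14.5833 [0.49429163 0.14536628 0.19827601] [0.42401267 0.15087354 0.34023387]
```

View pics/w4.png

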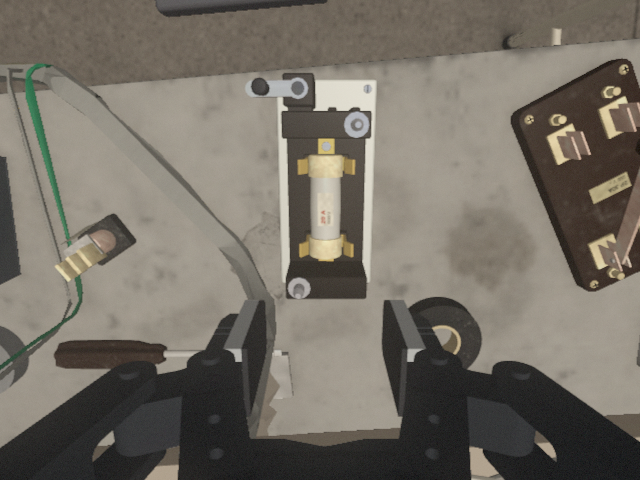

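The fuse lies in both clips. The stud rings are at (357,125) and (299,288), the pivot at (298,88) and the knob at (260,87). I refit the base and check how far the tin's lid is from the cover.

```bash
python3 - <<'E'
from fit import *
M=np.array([(.058,-.020,.052),(-.058,.020,.052),(.072,.038,.005),(-.091,.038,.005),(-.080,-.018,.062)])
im=cv2.imread("pics/w4.png"); k=np.load("pics/w4.npy",allow_pickle=True).item()
pts=np.array([(299,288),(357,125),(366,298),(376,81),(298,88)],float)
for j in (0,1):
    c,s=ring(im,pts[j],15); print("ring",c.round(1),s); pts[j]=c
W=np.array([ray(k,pts[j],M[j,2])[0,:2] for j in range(5)])
s=least_squares(lambda p:(base(p,M)-W).ravel(),[.475,.148,-.06]); print("base",s.x.round(4),(s.fun*1e3).round(1).reshape(-1,2).tolist())
s2=least_squares(lambda p:(base(p,M[:2])-W[:2]).ravel(),s.x); print("studs only",s2.x.round(4))
kn=ray(k,(260,86),.075)[0,:2]; d=kn-base(s.x,M)[4]; print("knob",kn,np.hypot(*d),np.arctan2(d[1],d[0])-s.x[2]+np.pi/2)
optics.grab_frame("wrist")
for d in optics.boxes_of("fuse_mid","wrist")[:1]: print(k["R"]@np.array(d["position"])+k["t"])
for d in optics.trace("fuse_mid","wrist")[:1]:
    q=np.argwhere(d["mask"])[:,::-1]; P=ray(k,q,.033)[:,:2]; print("fuse mask",P.mean(0),cv2.minAreaRect((P*1000).astype(np.float32)))
k0=np.load("pics/w0.npy",allow_pickle=True).item()
print("lid",ray(k0,np.array([(135,264),(70,455),(150,278)])/2.5+[200,0],.14).round(3),"spare",ray(k0,(270,23),.08))
E
```

```text
ring [298.8 291. ] [286 277  26  29 522]
ring [356.1 124.1] [343 111  27  27 559]
base [ 0.4841  0.1459 -0.1012] [[0.7, -2.5], [3.8, -0.0], [-9.3, 1.4], [2.3, 1.2], [2.5, -0.1]]
studs only [ 0.4819  0.1471 -0.0731]
knob [0.39841412 0.11455168] 0.021939730668593737 -0.0968718798808843
[0.48049835 0.14555101 0.04613428]
fuse mask [0.48090202 0.14687592] ((482.38690185546875, 146.5777587890625), (24.431631088256836, 78.08234405517578), 85.33816528320312)
lid [[ 0.501 -0.283  0.14 ]
 [ 0.449 -0.262  0.14 ]
 [ 0.498 -0.287  0.14 ]] spare [[ 0.5645942  -0.28900473  0.08      ]]
```

```bash
python3 - <<'E'
from fit import *
q=q_of(.053+np.pi-0.0); q=q_of(-np.pi+.053)
set_gripper(0.35)
r.move_ptp([.41,.02,.25],q); r.move_ptp([.43,-.31,.25],q)
r.movel([.498,-.336,.19],rot=q,max_speed=.2); r.wait(.2)
k=cam("wrist"); im=optics.grab_frame("wrist"); cv2.imwrite("pics/w5.png",im[:,:,::-1]); np.save("pics/w5.npy",k,allow_pickle=True)
print(r.get_t(),r.get_position(),r.get_joints())
h=cv2.cvtColor(im,cv2.COLOR_RGB2HSV); m=((h[...,0]<8)|(h[...,0]>172))&(h[...,1]>110)&(h[...,2]>80)
n,l,s,c=cv2.connectedComponentsWithStats(m.astype(np.uint8)); i=1+np.argmax(s[1:,4]); m=(l==i); print("blob",s[i])
P=ray(k,np.argwhere(m)[:,::-1],.005)[:,:2]; (x,y),(w,hh),a=cv2.minAreaRect((P*1000).astype(np.float32)); print("cover",x,y,w,hh,a)
cs,hi=cv2.findContours(m.astype(np.uint8),cv2.RETR_CCOMP,cv2.CHAIN_APPROX_NONE)
for j,cc in enumerate(cs):
    if hi[0][j][3]>=0 and cv2.contourArea(cc)>40: e=np.array(cc[:,0]).mean(0); print("hole",cv2.contourArea(cc),e,ray(k,e,.004)[0,:2])
cv2.imwrite("pics/w5c.png",im[:,:,::-1])
E
```

```text
17.825 [ 0.49787696 -0.336062    0.19138932] [-6.55204950e-01  2.78237487e-01  1.22794586e+00 -1.44535966e-05
  1.63334383e+00 -2.27881567e+00]
blob [  287   111    80   173 11040]
cover 486.47528076171875 -335.3879089355469 137.0425567626953 59.375858306884766 3.1487488746643066
hole 99.0 [302.5 270. ] [ 0.54476104 -0.35203482]
hole 1846.0 [326.30555556 202.37962963] [ 0.48699001 -0.33535768]
hole 151.5 [352.66666667 125.82051282] [ 0.42763582 -0.318662  ]
```

View pics/w5.png

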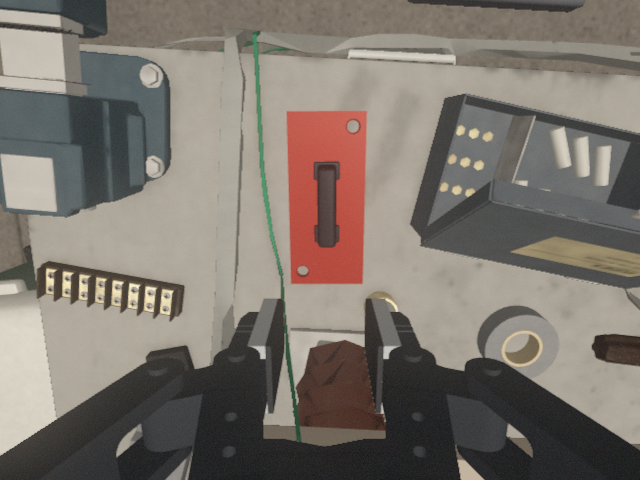

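The cover shows squarely: its holes are at (353,126) and (302,270), it measures 137 x 59 mm, and its pose is (0.4863, -0.3354, yaw 0.054). This agrees with the first view. Now I grip it.

```bash
python3 - <<'E'
from fit import *
C=[.4863,-.3354]; q=q_of(-np.pi+.054)
r.movel([*C,.06],rot=q,max_speed=.2)
print(r.movel([*C,.0105],max_speed=.06,max_force=8),r.get_position(),r.get_contact_force())
set_gripper(0.0,squeeze=60)
print("w",r.get_gripper_width()*85,r.get_gripper_force(),r.get_position())
r.movel([*C,.16],max_speed=.12); r.wait(.2)
k=cam("wrist"); im=optics.grab_frame("wrist"); cv2.imwrite("pics/w6.png",im[:,:,::-1]); np.save("pics/w6.npy",k,allow_pickle=True)
p=np.array(r.get_position()); T=Ro.from_quat(r.get_orientation()).as_matrix()
print(r.get_t(),p,Ro.from_matrix(T).as_rotvec(),r.get_gripper_width()*85,r.get_contact_force())
h=cv2.cvtColor(im,cv2.COLOR_RGB2HSV); m=((h[...,0]<8)|(h[...,0]>172))&(h[...,1]>110)&(h[...,2]>60)
n,l,s,c=cv2.connectedComponentsWithStats(m.astype(np.uint8)); i=1+np.argmax(s[1:,4]); print("blob",s[i]); m=(l==i).astype(np.uint8)
cs,hi=cv2.findContours(m,cv2.RETR_CCOMP,cv2.CHAIN_APPROX_NONE)
for j,cc in enumerate(cs):
    if hi[0][j][3]>=0 and cv2.contourArea(cc)>40: e=np.array(cc[:,0]).mean(0); print("hole",cv2.contourArea(cc),e)
# expected: cover frame x = -tool x, y = +tool... corners at top z
for nm,(x,y) in dict(hole=(-.058,.02),c1=(-.069,.03),c2=(-.069,-.03),hole2=(.058,-.02)).items():
    print(nm,proj(k,p+T@np.array([-x,y,.0105-.005]))) 
cs=max(cs,key=cv2.contourArea)[:,0]; print("top-left",cs[np.argmin(cs.sum(1))],"top-right",cs[np.argmax(cs[:,0]-cs[:,1])])
E
```

```text
False [ 0.48658574 -0.33561854  0.01100959] [-0.47729442 -0.9894395   0.60962751]
w 12.607969144795115 60.8028244972229 [ 0.48669685 -0.33567892  0.01129176]
21.5333 [ 0.48618585 -0.33531195  0.15957885] [ 8.48375194e-02 -3.13989620e+00 -6.93480960e-04] 12.546234442803192 [ 0.00964393  0.49515385 -0.58602992]
blob [  237   130   175   222 26408]
hole 569.5 [380.24 161.68]
hole [[382.38465662 163.05817281]]
c1 [[413.19848484 130.02376082]]
c2 [[235.74829079 130.09532293]]
hole2 [[277.07876362 442.27192914]]
top-left [237 131] top-right [411 131]
```

View pics/w6.png

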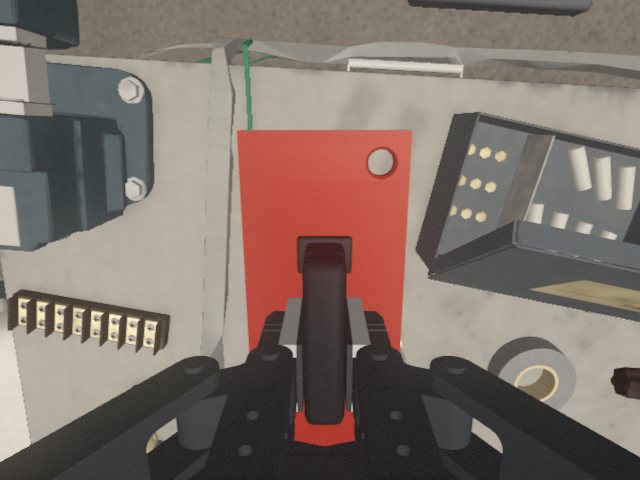

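The cover hangs straight in the fingers. Its corners are seen at (237,131) and (411,131), against (236,130) and (413,130) predicted, and the hole at (380,162) against (382,163), so hold and camera agree to about 0.5 mm. Now I carry it at height and lower gently.

```bash
cat > st.py <<'E'
from fit import *
def st(): 
    return np.round(r.get_position(),4),np.round(r.get_contact_force(),2),np.round(r.get_wrist_torque(),3),round(r.get_gripper_width()*85,2),round(r.get_t(),2)
E
python3 - <<'E'
from st import *
q0=q_of(-np.pi+.054); q=q_of(-np.pi-.075); B=[.4818,.1470]
r.movel([.43,-.31,.25],max_speed=.15)
r.move_ptp([.41,.0,.25],q); print(st())
r.move_ptp([*B,.13],q); print(st())
r.movel([*B,.082],max_speed=.08); r.wait(.3); print(st())
hit=r.movel([*B,.0705],max_speed=.02,max_force=5); print(hit,st())
print(np.degrees(Ro.from_quat(r.get_orientation()).as_euler("xyz")))
E
```

```text
(array([ 0.4103, -0.0006,  0.2498]), array([-0.38, -0.08, -1.44]), array([ 0.006, -0.009, -0.027]), 12.54, 23.59)
(array([0.4824, 0.146 , 0.131 ]), array([ 0.  , -0.37, -1.67]), array([ 0.007, -0.016,  0.043]), 12.5, 24.42)
(array([0.482 , 0.1471, 0.0824]), array([-1.02, -0.38, -1.68]), array([0.033, 0.075, 0.021]), 12.63, 25.47)
False (array([0.4816, 0.1471, 0.0703]), array([-0.18, -0.48, -2.35]), array([ 0.109,  0.135, -0.023]), 13.13, 26.19)
[ 1.79999640e+02 -3.49202825e-02  1.75707125e+02]
```

Both studs have entered without force. I continue down.

```bash
python3 - <<'E'
from st import *
B=[.4818,.1470]
hit=r.movel([*B,.0605],max_speed=.02,max_force=10); print(hit,st())
E
```

```text
True (array([0.4816, 0.1472, 0.0623]), array([-1.61,  0.27,  4.05]), array([-0.004,  0.165, -0.136]), 12.6, 26.64)
```

The cover stopped at exactly the seat height, 0.0623. I release it and check.

```bash
python3 - <<'E'
from st import *
set_gripper(0.35); r.movel([.4816,.1472,.13],max_speed=.12); print(st())
r.move_ptp([.485,.1455,.2],q_of(-np.pi-.075)); r.wait(.2)
k=cam("wrist"); im=optics.grab_frame("wrist"); cv2.imwrite("pics/w7.png",im[:,:,::-1]); np.save("pics/w7.npy",k,allow_pickle=True)
h=cv2.cvtColor(im,cv2.COLOR_RGB2HSV); m=((h[...,0]<8)|(h[...,0]>172))&(h[...,1]>110)&(h[...,2]>60)
n,l,s,c=cv2.connectedComponentsWithStats(m.astype(np.uint8)); i=1+np.argmax(s[1:,4]); m=(l==i)
P=ray(k,np.argwhere(m)[:,::-1],.056)[:,:2]; print("cover",cv2.minAreaRect((P*1000).astype(np.float32)))
cv2.imwrite("pics/w7c.png",cv2.resize(im[50:330,220:440,::-1],None,fx=2,fy=2)); print(r.get_t())
E
```

```text
(array([0.4812, 0.1471, 0.1292]), array([-0.11,  0.09, -0.27]), array([-0.015, -0.01 ,  0.005]), 29.6, 27.68)
cover ((481.11468505859375, 146.81289672851562), (59.303733825683594, 137.7030029296875), 85.64668273925781)
28.3083
```

View pics/w7c.png

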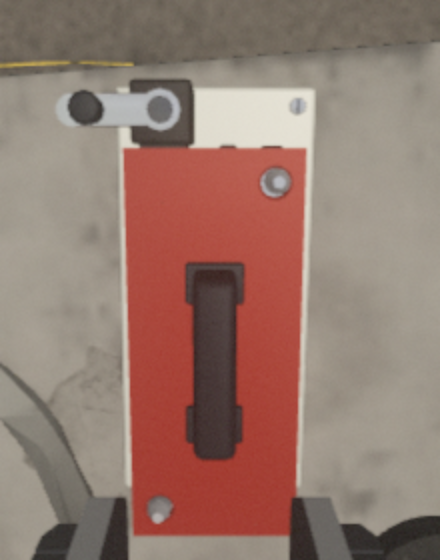

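The cover lies flat with both studs through its holes (137.7 x 59.3 mm at plate-top height). The catch is open, knob at crop (85,105) and pivot at (161,109). I grip the knob across the base's y and swing it along its arc.

```bash
python3 - <<'E'
from st import *
b=[.4816,.147,-.076]; q=q_of(-np.pi-.076)
k=np.load("pics/w7.npy",allow_pickle=True).item()
kn=ray(k,(262.5,102.5),.077)[0,:2]; pv=base(b,[(-.08,-.018)])[0]; d=kn-pv
a0=np.arctan2(d[1],d[0])-b[2]+np.pi/2; print(kn,np.hypot(*d),a0)
pos=lambda a:base(b,[(-.08+.022*np.sin(a),-.018-.022*np.cos(a))])[0]
a0=max(a0,0)
set_gripper(0.35,squeeze=20)
r.move_ptp([*pos(a0),.12],q)
print(pos(a0),r.movel([*pos(a0),.0655],max_speed=.08,max_force=6),st())
set_gripper(0.0); print(st())
for a in np.linspace(a0,1.57,10)[1:]:
    hit=r.movel([*pos(a),.0655],max_speed=.04,max_force=15); print(round(a,2),hit,*st()[:2])
    if hit: break
E
```

```text
[0.39806035 0.11475087] 0.020516556015546576 -0.0414382853531603
[0.39879385 0.11318961] False (array([0.3992, 0.1133, 0.066 ]), array([ 0.7 , -0.22,  0.18]), array([0.028, 0.023, 0.07 ]), 29.85, 29.92)
(array([0.3993, 0.1138, 0.0661]), array([1.62, 5.32, 1.76]), array([ 0.805, -0.1  ,  0.046]), 7.41, 30.23)
0.17 False [0.4032 0.1137 0.0661] [0.17 6.33 3.48]
0.35 False [0.4069 0.1142 0.066 ] [1.17 3.38 4.41]
0.52 False [0.4104 0.115  0.0659] [-0.    0.84  4.64]
0.7 False [0.4138 0.1164 0.0659] [-0.56 -2.01  5.56]
0.87 False [0.4168 0.1181 0.066 ] [-0.04 -5.69  6.68]
1.05 False [0.4198 0.1204 0.0661] [ 4.17 -9.54  5.01]
1.22 False [0.4227 0.1232 0.0662] [  8.63 -11.55   1.37]
1.4 False [0.425  0.1263 0.0664] [ 13.95 -13.1   -1.42]
1.57 False [0.4252 0.1322 0.0665] [12.2  -2.98 -1.94]
```

```bash
python3 - <<'E'
from st import *
set_gripper(0.3); p=r.get_position(); r.movel([p[0],p[1],.13],max_speed=.1); print(st())
r.move_ptp([.485,.1455,.2],q_of(-np.pi-.075)); r.wait(.2)
k=cam("wrist"); im=optics.grab_frame("wrist"); cv2.imwrite("pics/w8.png",im[:,:,::-1]); np.save("pics/w8.npy",k,allow_pickle=True)
h=cv2.cvtColor(im,cv2.COLOR_RGB2HSV); m=((h[...,0]<8)|(h[...,0]>172))&(h[...,1]>110)&(h[...,2]>60)
n,l,s,c=cv2.connectedComponentsWithStats(m.astype(np.uint8)); i=1+np.argmax(s[1:,4]); m=(l==i)
P=ray(k,np.argwhere(m)[:,::-1],.056)[:,:2]; print("cover",cv2.minAreaRect((P*1000).astype(np.float32)))
cv2.imwrite("pics/w8c.png",cv2.resize(im[50:330,220:440,::-1],None,fx=2,fy=2)); print(r.get_t())
E
```

```text
(array([0.4215, 0.1331, 0.1293]), array([-0.53, -0.44,  0.05]), array([ 0.053, -0.013,  0.007]), 25.31, 33.59)
cover ((481.4346008300781, 146.94773864746094), (59.172332763671875, 137.36898803710938), 85.62776947021484)
34.3083
```

View pics/w8c.png

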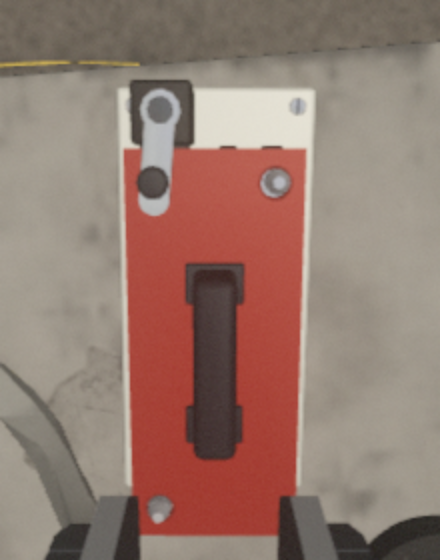

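```bash
python3 - <<'E'
from fit import *
k=np.load("pics/w8.npy",allow_pickle=True).item(); c=lambda u:np.array(u)/2+[220,50]
pv=ray(k,c((160,107.5)),.062)[0]; yaw=np.radians(85.63-90)
for u,z in [((153,182),.077),((153.5,203),.0605)]:
    d=(ray(k,c(u),z)[0]-pv)[:2]; print(np.hypot(*d),np.arctan2(d[1],d[0])-yaw+np.pi/2)
E
```

```text
0.022295333688877282 1.4980731104583864
0.029578381977367535 1.4815922875419425
```

The catch measures about 1.49 rad (1.35 needed), the cover has not moved, and the arm is clear.

```bash
python3 - <<'E'
from station import r
print(r.sign_off(), r.get_t())
E
```

```text
the job is handed in; nothing more can be done
the job is handed in; nothing more can be done
```

The job is handed in at about 34 s of the 64 s allowed, with no verdict returned: the fuse is in both clips, the cover is flat over both studs, the catch is closed to about 1.49 rad as measured in the wrist picture, and the upright fuse was never approached.

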